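# Seal the laundry canisters, smallest first

### The arm

A 6-joint arm with a two-finger parallel gripper is mounted at the origin on the work surface. World frame = base frame: x ahead of the robot, y to its left, z up, the work surface at z = 0. Lengths are in m, angles in rad, forces in N, time in s.
With the tool pointing down it reaches from about 0.25 to 0.725 m from the base axis. Payload 4 kg.
Tool frame: the origin (TCP) lies at the very end of the fingers, on their centre line; the grasp point (between the pads) lies 19 mm behind it; z points along the fingers, y is the line along which they close (so a half turn about z gives the same grasp; the last joint's range is limited). The gripper opens to 85 mm and grips with 20 to 120 N. Pads are 22 mm wide; open, the fingers measure 114 mm over their backs; the gripper's body (76 mm by 85 mm) begins 54 mm behind the grasp point. The pads swing forward as they close: fully open they stand 13 mm farther back than shut.
Start: joints at [-1.216, 0.241, 0.005, 1.335, 0, 1.571], TCP at [0.174, -0.469, 0.231] pointing down, gripper open.
Joint ranges: [-2.72, 2.72], [-1.05, 1.87], [-1.09, 1.28], [-1.99, 2.15], [-1.42, 1.44], [-3.14, 3.14]. Speed limits (rad/s): [2.79, 2.79, 3.14, 3.14, 3.14, 3.14].

### API

Orientations are given as a unit quaternion [w, x, y, z].
In Python, from cell import r gives the robot as it stands.
- The arm moves only by the tool send_rows, never from a script. Its argument "steps" is a list of rows, each a list of 4 numbers: the shift along the tool's x, y, z as a fraction of full scale, then the turn about the tool's z as a fraction of full scale. In form: [[dx, dy, dz, roll], ...]. A call has 1 to 10 rows; each row is the pose to reach, as a shift and turn from the pose commanded when the call began, along the tool's axes at that moment; what a row does not reach only later rows make up. Full scale, the value 1, is 150 mm for a shift and 90 degrees for a turn. A row lasts 1/10 s, in which the tool goes at most 50 mm and 8.59 degrees, less where a joint would pass 70% of its speed; a pose out of reach is approached as far as the arm can. A call with a number of a shift or a turn outside -1 to 1 is refused whole. A call with a gripper value outside its range is refused whole. "claw" is the opening, from -1 (shut) to 1 (fully open), set as the call begins (left out, the last holds). The fingers move at their own pace and stop on an object; the grip force is fixed at half the most. Time passes only in rows, so rows that repeat a pose let the fingers close. It gives the time, the measured TCP pose, the force, the opening and the grip force at its end, in the units of the state.
- r.observe(): the state, without advancing time (a new reading comes with each control period).
- r.camera(name): name is "side" or "top"; returns a dict with "img" (420x560x3 uint8, red, green, blue), "fovy" (degrees; the focal length in pixels is half the picture's height over the tangent of half this angle, whatever the lens; pixels are square), "cx", "cy" (the principal point, pixels), "k1" (the pictures are not rectified: a ray, as slopes to the right and down, at radius r is drawn at 1 + k1 r^2 times it, then the intrinsics apply), "camera_from_world" (4x4, takes a point from world to camera coordinates). Camera axes: x right, y down, z forward; pixel columns grow to the right and rows downward; lengths in m; the calibration is good to about 2 mm. A picture is of the moment at which its call begins. There is no depth.
- r.job_done(): hands the job in; it is judged then, once.
The state is a dict: "t": time; "joints": joint angles; "qd": joint speeds; "tau": joint torques, N m; "ee_pos": TCP position; "eef_rot": TCP orientation; "force": force on the tool from outside, world axes, zero at the start; "moment": the same for the moment, N m; "finger_gap": opening from 0.0 (shut) to 1.0 (fully open); "gripper_force": force on a finger pad.
Only numpy, scipy, OpenCV 4.12 (cv2) and the standard library are available. Lean on these libraries where they do the work, as an engineer would, in place of code of your own. Each camera call takes 0.05 s, during which the arm holds its last target. There are 200 camera calls.

### The job

The lids of the three laundry-tablet canisters have been left popped up. With a fingertip, lightly press down the round button on each lid until it is level with the lid or slightly below: first the small round canister, then the wide one, then the tall one. Do not lift, tip or push along the canisters, and leave the jar, soap dish, peg tub and pail as they are.

Things in the scene. Friction and masses are not known exactly. Their poses are not given: they have to be found in the camera images.
- shelf: low pine shelf board lying on the work surface, 300 mm deep (its x) by 1000 mm long (its y), upper face 50 mm above its origin (centre of the underside, on the work surface). Fixed. All canisters and bystanders stand on it
- small_canister: small round translucent canister, 96 mm across, 75 mm high, about 0.35 kg, loose. Origin at the centre of its underside, z up. Its white lid's upper face is 75 mm above the origin; in a 55 mm round well in the lid's middle sits a flat grey push button 52 mm across; popped up, its top stands 10 mm above the lid (85 mm above the origin)
- wide_canister: wide translucent canister, 90 mm (its x) by 120 mm (its y), 105 mm high, about 0.6 kg, loose. Origin at the centre of its underside, z up. Its white lid's upper face is 105 mm above the origin; in a 55 mm round well in the lid's middle sits a flat grey push button 52 mm across; popped up, its top stands 10 mm above the lid (115 mm above the origin)
- tall_canister: tall translucent canister, 85 by 85 mm, 140 mm high, about 0.6 kg, loose. Origin at the centre of its underside, z up. Its white lid's upper face is 140 mm above the origin; in a 55 mm round well in the lid's middle sits a flat grey push button 52 mm across; popped up, its top stands 10 mm above the lid (150 mm above the origin)
- small_button_top (a point): centre of the top face of the small canister's push button; it goes down with the button
- wide_button_top (a point): centre of the top face of the wide canister's push button; it goes down with the button
- tall_button_top (a point): centre of the top face of the tall canister's push button; it goes down with the button
- small_button (a joint): how far the small canister's button is pushed down, in m: 0 = fully popped up (top 10 mm above the lid), 0.010 = level with the lid, 0.014 = sprung stop (4 mm below the lid; from 4 N on it gives about 1 mm per 2 N). Starts at 0 to 0.0015. It takes about 3 N to move and stays where it is left (no spring back)
- wide_button (a joint): how far the wide canister's button is pushed down, in m: 0 = fully popped up (top 10 mm above the lid), 0.010 = level with the lid, 0.014 = sprung stop (4 mm below the lid; from 4 N on it gives about 1 mm per 2 N). Starts at 0 to 0.0015. It takes about 3 N to move and stays where it is left (no spring back)
- tall_button (a joint): how far the tall canister's button is pushed down, in m: 0 = fully popped up (top 10 mm above the lid), 0.010 = level with the lid, 0.014 = sprung stop (4 mm below the lid; from 4 N on it gives about 1 mm per 2 N). Starts at 0 to 0.0015. It takes about 3 N to move and stays where it is left (no spring back)
- glass_jar: bystander: small glass jar with a metal twist lid, 56 mm across, 76 mm high, loose; origin at the centre of its underside
- soap_dish: bystander: white ceramic soap dish with a bar of soap, 72 by 110 by 26 mm high, loose; origin at the centre of its underside
- peg_tub: bystander: orange tub of wooden laundry pegs, 120 mm across the rim, 90 mm high, pegs up to about 120 mm, loose; origin at the centre of its underside
- pail: bystander: small stainless steel pail, 128 mm across the rim, 110 mm high, its bail handle folded down to one side, loose; origin at the centre of its underside
There are look-alikes about, which are no part of the job. What is shaped like the tall_canister but blue is not meant.

How it is judged:
On the way, in this order (a step that is already met when the one before it is completed fails the run):
1. the small round canister's button is down, the other two still up (value of joint small_button above 0.008 m and value of joint each of wide_button, tall_button below 0.004 m), for 0.1 s.
2. then the wide canister's button is down, the tall one's still up (value of joint each of small_button, wide_button above 0.008 m and value of joint tall_button below 0.004 m), for 0.1 s.
3. then the tall canister's button is down (value of joint each of small_button, wide_button, tall_button above 0.008 m), for 0.1 s.
At the end, for the whole second after the job is handed in: All three buttons are down (pushed at least 8 mm of the 10 mm that brings them level with the lid), and the canisters and bystanders stand upright (within 0.1 rad) and still, each within 20 mm of where it started (all of step 3 and distance of each of small_canister, wide_canister, tall_canister, glass_jar, soap_dish, peg_tub, pail from where it was at the start of the episode below 0.02 m and angle between each of small_canister, wide_canister, tall_canister, glass_jar, soap_dish, peg_tub, pail's own z axis and vertical below 0.1 rad and linear speed of each of small_canister, wide_canister, tall_canister, glass_jar, soap_dish, peg_tub, pail below 0.02 m/s); the robot touches nothing.
It fails at once if a button is pressed out of turn: the wide one's before the small one's is down, or the tall one's before the wide one's is down ((value of joint wide_button above 0.004 m and value of joint small_button below 0.008 m) or (value of joint tall_button above 0.004 m and value of joint wide_button below 0.008 m)).
It fails at once if a canister is pressed hard (over 25 N) (contact force between the fingers and small_canister above 25 N or contact force between the fingers and wide_canister above 25 N or contact force between the fingers and tall_canister above 25 N).
It fails at once if a canister is touched with the arm or the gripper's body instead of the fingers (contact force between the arm and small_canister above 1 N or contact force between the arm and wide_canister above 1 N or contact force between the arm and tall_canister above 1 N).
It fails at once if a canister is lifted (over 8 mm), pushed along (over 20 mm) or tipped (over 0.15 rad) (height (world z) of any of small_canister, wide_canister, tall_canister above 0.058 m or distance of any of small_canister, wide_canister, tall_canister from where it was at the start of the episode above 0.02 m or angle between any of small_canister, wide_canister, tall_canister's own z axis and vertical above 0.15 rad).
It fails at once if the jar, soap dish, peg tub or pail is lifted, moved (over 20 mm) or tipped (over 0.15 rad) (height (world z) of any of glass_jar, soap_dish, peg_tub, pail above 0.058 m or distance of any of glass_jar, soap_dish, peg_tub, pail from where it was at the start of the episode above 0.02 m or angle between any of glass_jar, soap_dish, peg_tub, pail's own z axis and vertical above 0.15 rad).
It also fails if it takes over 48 s, if anything falls off the work surface, if the arm or the gripper's body presses on something with over 40 N, if the wrist force passes 120 N, or if a joint passes its speed limit or range.

## Working session

There is one attempt and no reset: what is moved stays moved. The work goes in short steps, Python scripts to look and compute and a tool call to move; the robot and the scene stay as the last step left them, time stands still between calls to the robot, and variables do not carry over. Pictures are saved under pics/ and viewed, at most 10 in all, crops included, and the job is handed in when it is done.

Besides the shell and the picture viewer there is one more tool, called after "Request:" as a command line: name --pt "numbers of a row" for each row, then --argument value for the rest. send_rows: Moves the arm, as the interface text tells. Shift numbers are shares of 150 mm and turn numbers shares of 90 degrees, none past 1 either way. Its arguments: {"type":"object","properties":{"steps":{"type":"array"},"claw":{"type":"number"}},"required":["steps"]}

```bash
mkdir -p pics
python3 - <<'E'
from cell import r
import cv2,numpy as np,pickle
d={}
for n in("top","side"):
    c=r.camera(n);d[n]=c;cv2.imwrite(f"pics/{n}0.png",cv2.cvtColor(c["img"],cv2.COLOR_RGB2BGR))
    print(n,c["fovy"],c["cx"],c["cy"],c["k1"],np.round(c["camera_from_world"],3).tolist())
pickle.dump(d,open("d0.pkl","wb"))
o=r.observe();print(o["t"],o["ee_pos"],o["eef_rot"],o["finger_gap"],o["force"])
E
```

```text
top 47.29143288449862 278.5877749847252 207.41806543540534 0.05762468738581239 [[0.024, -0.999, 0.029, -0.021], [-0.985, -0.029, -0.17, 0.608], [0.171, -0.024, -0.985, 1.154], [0.0, 0.0, 0.0, 1.0]]
side 51.025473288812854 280.109731237661 205.34936660745026 -0.08690166121190265 [[0.981, -0.192, -0.02, -0.575], [-0.117, -0.506, -0.855, 0.194], [0.153, 0.841, -0.519, 1.028], [0.0, 0.0, 0.0, 1.0]]
0.1 [ 0.1735119  -0.46831554  0.23051198] [-9.25024658e-04  9.84303621e-01  1.76480894e-01 -1.42501409e-04] 0.9993311425206872 [-0.3491369   0.50852714  0.07277787]
```

View pics/top0.png

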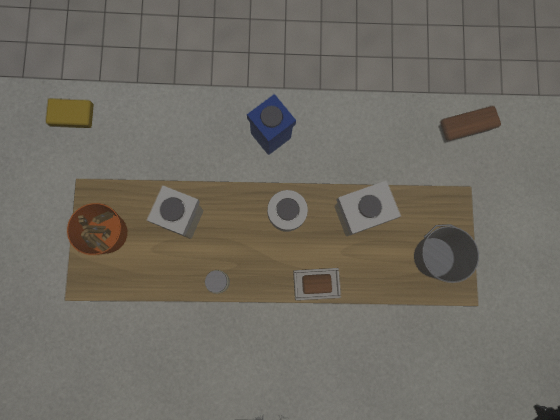

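View pics/side0.png

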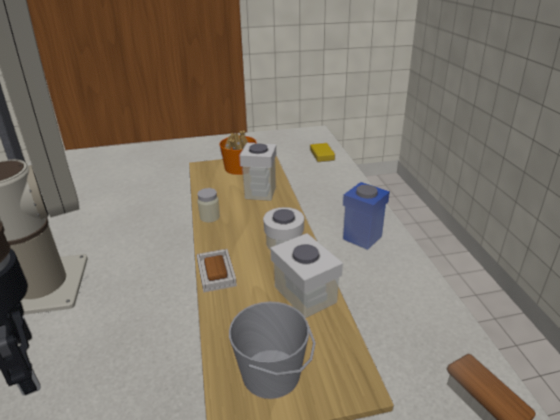

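The top view shows the small round canister with its button at (288,209), the wide one at (370,206) and the tall white one at (172,209). The blue look-alike is at (271,117) and is off the shelf. The tall canister is the white one at (172,209), because the one at (271,117) is blue. The side view shows the buttons at (284,216), (306,254) and (258,149).

```bash
cat > h.py <<'E'
import numpy as np,cv2
def K(c):
    f=210/np.tan(np.radians(c["fovy"])/2);return f
def ray(c,uv):
    f=K(c);d=np.array([(uv[0]-c["cx"])/f,(uv[1]-c["cy"])/f]);s=d.copy()
    for _ in range(20): s=d/(1+c["k1"]*(s@s))
    T=np.array(c["camera_from_world"]);R=T[:3,:3]
    return -R.T@T[:3,3],R.T@np.array([s[0],s[1],1])
def onz(c,uv,z):
    o,d=ray(c,uv);return o+d*(z-o[2])/d[2]
def proj(c,P):
    T=np.array(c["camera_from_world"]);p=T[:3,:3]@P+T[:3,3];s=p[:2]/p[2];s=s*(1+c["k1"]*(s@s));return s*K(c)+[c["cx"],c["cy"]]
def blob(c,uv,w=24):
    g=cv2.cvtColor(c["img"],cv2.COLOR_RGB2GRAY);u,v=map(int,uv)
    ref=np.median(g[v-2:v+3,u-2:u+3]);m=(np.abs(g.astype(int)-ref)<16).astype(np.uint8)
    k=np.zeros_like(m);k[v-w:v+w,u-w:u+w]=1
    n,l,s,ce=cv2.connectedComponentsWithStats(m*k,connectivity=4);i=l[v,u]
    cn=cv2.findContours((l==i).astype(np.uint8),cv2.RETR_EXTERNAL,cv2.CHAIN_APPROX_NONE)[0][0]
    e=cv2.fitEllipse(cv2.convexHull(cn));return np.array(e[0]),e[1],s[i,4]
def meet(a,b):
    (o1,d1),(o2,d2)=a,b
    t=np.linalg.lstsq(np.c_[d1,-d2],o2-o1,rcond=None)[0];p=o1+d1*t[0];q=o2+d2*t[1];return (p+q)/2,np.linalg.norm(p-q)
E
python3 - <<'E'
import pickle,cv2,numpy as np
from h import *
d=pickle.load(open("d0.pkl","rb"))
for n,a,b,z in(("small",(288,209),(284,216),.135),("wide",(370,206),(306,254),.165),("tall",(172,209),(258,149),.2)):
    t=blob(d["top"],a);s=blob(d["side"],b)
    p,e=meet(ray(d["top"],t[0]),ray(d["side"],s[0]))
    print(n,t,s,"\n  top",onz(d["top"],t[0],z).round(4),"side",onz(d["side"],s[0],z).round(4),"meet",p.round(4),round(e,4))
    d["top"]["img"]=d["top"]["img"].copy();
im=d["top"]["img"][170:250,130:420,::-1];a=cv2.resize(im,None,fx=2.7,fy=2.7,interpolation=cv2.INTER_CUBIC)
im=d["side"]["img"][130:310,180:400,::-1];b=cv2.resize(im,None,fx=1.9,fy=1.9,interpolation=cv2.INTER_CUBIC)
b=cv2.copyMakeBorder(b,0,0,0,a.shape[1]-b.shape[1],cv2.BORDER_CONSTANT)
cv2.imwrite("pics/crop.png",np.vstack([a,b]))
E
```

```text
small (array([287.35842896, 208.69711304]), (21.886764526367188, 22.84062957763672), np.int32(394)) (array([283.99902344, 215.07873535]), (10.904335021972656, 22.16844940185547), np.int32(186)) 
  top [ 0.5917 -0.0229  0.135 ] side [ 0.5924 -0.0267  0.135 ] meet [ 0.5926 -0.023   0.1325] 0.001
wide (array([369.39846802, 206.10221863]), (22.216585159301758, 23.564241409301758), np.int32(414)) (array([305.4604187 , 252.18157959]), (14.893701553344727, 25.26727867126465), np.int32(303)) 
  top [ 0.5981 -0.2091  0.165 ] side [ 0.5975 -0.2136  0.165 ] meet [ 0.5986 -0.2097  0.1619] 0.0002
tall (array([171.8409729 , 208.88702393]), (23.36653709411621, 24.22499656677246), np.int32(452)) (array([245.34484863, 148.16744995]), (36.977813720703125, 53.52958679199219), np.int32(497)) 
  top [0.5727 0.2321 0.2   ] side [0.5377 0.2298 0.2   ] meet [0.555  0.2318 0.2016] 0.0345
```

View pics/crop.png

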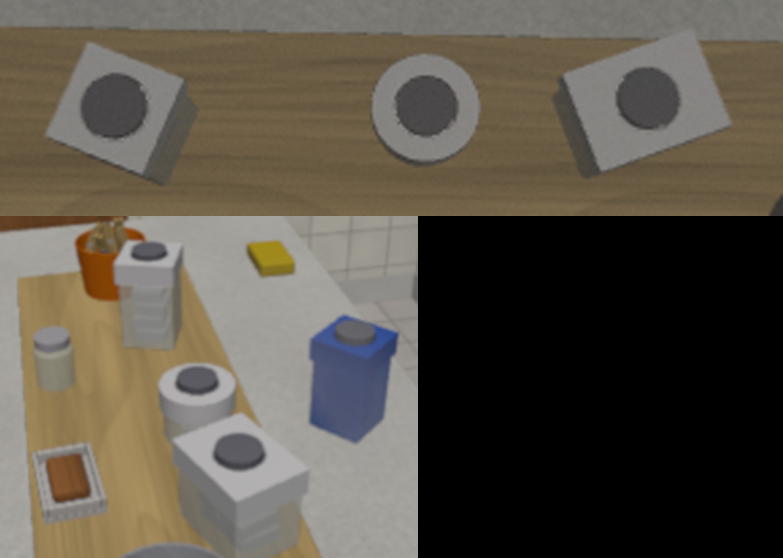

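The crop confirms the three white-lidded canisters: the small round one in the middle, the wide one on the right and the tall white one on the left. The blue one stays off limits. Moving now with the fingers shut.

Request:
send_rows --pt "0.23 -0.11 0 0" --pt "0.46 -0.23 0 0" --pt "0.69 -0.34 0 0" --pt "0.91 -0.45 0 0" --pt "0.91 -0.45 0 0" --claw -1

```text
t: 0.6
ee_pos: [0.2802, -0.3552, 0.231]
eef_rot: [-0.001, 0.984, 0.179, 0.0]
force: [0.2, -0.9, -0.1]
finger_gap: 0.142
gripper_force: 0.0
```

Request:
send_rows --pt "0.23 -0.11 0 0" --pt "0.46 -0.23 0 0" --pt "0.69 -0.34 0 0" --pt "0.91 -0.45 0 0" --pt "0.91 -0.45 0 0"

```text
t: 1.1
ee_pos: [0.3847, -0.2453, 0.2309]
eef_rot: [-0.0, 0.984, 0.179, 0.0]
force: [-1.0, -1.0, -0.4]
finger_gap: 0.0
gripper_force: 0.0
```

Request:
send_rows --pt "0.23 -0.11 0 0" --pt "0.46 -0.23 0 0" --pt "0.69 -0.34 0 0" --pt "0.91 -0.45 0 0" --pt "0.91 -0.45 0 0"

```text
t: 1.6
ee_pos: [0.4893, -0.1352, 0.2306]
eef_rot: [-0.0, 0.984, 0.178, 0.0]
force: [-0.7, -0.5, -0.1]
finger_gap: 0.001
gripper_force: 0.0
```

Request:
send_rows --pt "0.23 -0.11 0 0" --pt "0.46 -0.23 0 0" --pt "0.69 -0.34 0 0" --pt "0.91 -0.45 0 0" --pt "0.91 -0.45 0 0" --pt "0.91 -0.45 0 0"

```text
t: 2.2
ee_pos: [0.5914, -0.0272, 0.2304]
eef_rot: [0.0, 0.984, 0.176, -0.001]
force: [-0.4, -1.3, -0.5]
finger_gap: -0.001
gripper_force: 0.0
```

```bash
cat > go.py <<'E'
import sys,numpy as np
from cell import r
from scipy.spatial.transform import Rotation as R
o=r.observe();p=np.array(o["ee_pos"]);w,x,y,z=o["eef_rot"];M=R.from_quat([x,y,z,w])
T={"small":(.592,-.023,.135),"wide":(.598,-.210,.165),"tall":(.573,.232,.200)}[sys.argv[1]]
print("t",o["t"],"p",p.round(4),"zaxis",M.as_matrix()[:,2].round(3),"F",np.round(o["force"],2),"gap",o["finger_gap"],"togo(units)",(M.inv().apply(np.array(T)-p)/.15).round(3))
E
python3 go.py small
```

```text
t 2.2 p [ 0.5914 -0.0272  0.2304] zaxis [-0.002 -0.001 -1.   ] F [-0.44 -1.28 -0.51] gap -0.000728791934231431 togo(units) [ 0.015 -0.025  0.636]
```

Request:
send_rows --pt "0.015 -0.025 0.15 0" --pt "0.015 -0.025 0.3 0" --pt "0.015 -0.025 0.45 0" --pt "0.015 -0.025 0.54 0" --pt "0.015 -0.025 0.58 0" --pt "0.015 -0.025 0.6 0" --pt "0.015 -0.025 0.6 0" --pt "0.015 -0.025 0.6 0"

```text
t: 3.0
ee_pos: [0.5932, -0.0222, 0.1424]
eef_rot: [0.0, 0.984, 0.176, 0.001]
force: [-0.0, -0.3, 0.7]
finger_gap: 0.001
gripper_force: 0.0
```

```bash
python3 go.py small
python3 - <<'E'
from cell import r
import cv2,numpy as np
a=[cv2.resize(c,None,fx=2.4,fy=2.4,interpolation=cv2.INTER_CUBIC) for c in (r.camera("side")["img"][130:290,200:360,::-1],r.camera("top")["img"][130:290,210:370,::-1])]
cv2.imwrite("pics/near1.png",np.hstack(a))
E
```

```text
t 3.0 p [ 0.5932 -0.0222  0.1424] zaxis [ 0.002 -0.    -1.   ] F [-0.01 -0.3   0.73] gap 0.0009787008799104363 togo(units) [-0.009  0.002  0.049]
```

View pics/near1.png

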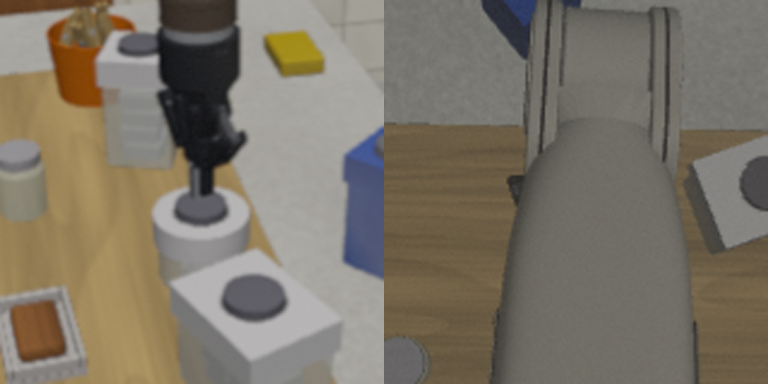

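The side crop shows the shut fingertip at (203,190), just above the middle of the small button. Pressing slowly.

Request:
send_rows --pt "0 0 0.015 0" --pt "0 0 0.03 0" --pt "0 0 0.04 0" --pt "0 0 0.05 0" --pt "0 0 0.06 0" --pt "0 0 0.07 0" --pt "0 0 0.08 0" --pt "0 0 0.08 0"

```text
t: 3.9
ee_pos: [0.5927, -0.0216, 0.1291]
eef_rot: [-0.0, 0.984, 0.177, -0.0]
force: [-0.3, 0.1, 1.5]
finger_gap: -0.001
gripper_force: 0.3
```

Request:
send_rows --pt "0 0 0.01 0" --pt "0 0 0.02 0" --pt "0 0 0.03 0" --pt "0 0 0.04 0" --pt "0 0 0.045 0" --pt "0 0 0.045 0" --pt "0 0 0.045 0"

```text
t: 4.6
ee_pos: [0.5928, -0.0219, 0.1223]
eef_rot: [0.0, 0.984, 0.176, -0.0]
force: [0.2, 0.3, 0.4]
finger_gap: 0.003
gripper_force: 0.1
```

Request:
send_rows --pt "0 0 0.007 0" --pt "0 0 0.012 0"

```text
t: 4.8
ee_pos: [0.5928, -0.0219, 0.121]
eef_rot: [0.0, 0.984, 0.176, 0.0]
force: [-1.5, -0.5, 3.5]
finger_gap: -0.002
gripper_force: 2.0
```

Request:
send_rows --pt "0 0 -0.1 0" --pt "0 0 -0.3 0" --pt "0 0 -0.5 0" --pt "0 0 -0.6 0" --pt "0 0 -0.6 0"

```text
t: 5.3
ee_pos: [0.5945, -0.0218, 0.2135]
eef_rot: [0.001, 0.984, 0.176, 0.003]
force: [-0.7, -0.4, 0.5]
finger_gap: 0.004
gripper_force: 0.0
```

```bash
python3 go.py wide
python3 - <<'E'
from cell import r
import cv2,numpy as np,pickle
s=r.camera("side")["img"];d=pickle.load(open("d0.pkl","rb"))["side"]["img"]
a=[cv2.resize(c[195:295,235:335,::-1],None,fx=3.9,fy=3.9,interpolation=cv2.INTER_CUBIC) for c in (d,s)]
cv2.imwrite("pics/after1.png",np.hstack(a))
E
```

```text
t 5.3 p [ 0.5945 -0.0218  0.2135] zaxis [ 0.006 -0.    -1.   ] F [-0.66 -0.42  0.54] gap 0.003666639110923454 togo(units) [-0.416  1.184  0.324]
```

View pics/after1.png

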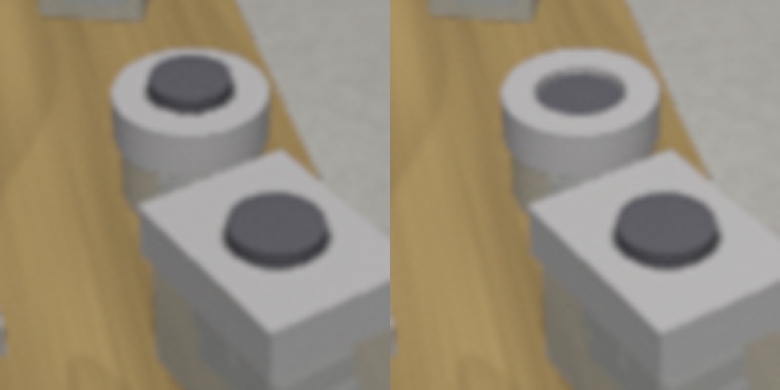

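The right half shows the small button sunk below the lid at (580,92), with the canister where it was. The wide button at (666,230) is still up. On to the wide canister.

Request:
send_rows --pt "-0.1 0.3 0 0" --pt "-0.21 0.59 0 0" --pt "-0.21 0.59 0 0"

```text
t: 5.65
ee_pos: [0.5927, -0.1207, 0.2083]
eef_rot: [0.0, 0.985, 0.173, -0.002]
force: [-0.1, 0.3, 0.7]
finger_gap: -0.002
gripper_force: 0.0
```

Request:
send_rows --pt "-0.1 0.3 0 0" --pt "-0.21 0.59 0 0" --pt "-0.21 0.59 0 0" --pt "-0.21 0.59 0 0" --pt "-0.21 0.59 0 0"

```text
t: 6.15
ee_pos: [0.5946, -0.2085, 0.2095]
eef_rot: [-0.001, 0.984, 0.177, -0.001]
force: [0.8, 0.4, 0.2]
finger_gap: 0.0
gripper_force: 0.0
```

```bash
python3 go.py wide
```

```text
t 6.15 p [ 0.5946 -0.2085  0.2095] zaxis [-0.002  0.001 -1.   ] F [0.85 0.41 0.16] gap 0.00010689636037089518 togo(units) [0.018 0.018 0.296]
```

Request:
send_rows --pt "0.018 0.018 0.1 0" --pt "0.018 0.018 0.18 0" --pt "0.018 0.018 0.23 0" --pt "0.018 0.018 0.26 0" --pt "0.018 0.018 0.275 0" --pt "0.018 0.018 0.285 0" --pt "0.018 0.018 0.295 0" --pt "0.018 0.018 0.305 0" --pt "0.018 0.018 0.315 0" --pt "0.018 0.018 0.325 0"

```text
t: 7.15
ee_pos: [0.5988, -0.2113, 0.1625]
eef_rot: [0.0, 0.984, 0.176, 0.0]
force: [-0.4, -0.1, 2.5]
finger_gap: -0.0
gripper_force: 1.2
```

Request:
send_rows --pt "0 0 0.01 0" --pt "0 0 0.02 0" --pt "0 0 0.03 0" --pt "0 0 0.04 0" --pt "0 0 0.05 0" --pt "0 0 0.055 0" --pt "0 0 0.055 0"

```text
t: 7.85
ee_pos: [0.5987, -0.2112, 0.1535]
eef_rot: [0.0, 0.984, 0.176, 0.0]
force: [1.2, -1.0, 0.9]
finger_gap: 0.002
gripper_force: 0.6
```

Nominally 11.5 mm down. One small further push, then lift and check.

Request:
send_rows --pt "0 0 0.006 0" --pt "0 0 0.01 0"

```text
t: 8.05
ee_pos: [0.5987, -0.2112, 0.1523]
eef_rot: [0.0, 0.984, 0.176, 0.0]
force: [1.1, -0.6, 2.7]
finger_gap: -0.002
gripper_force: 1.2
```

Request:
send_rows --pt "0 0 -0.1 0" --pt "0 0 -0.3 0" --pt "0 0 -0.5 0" --pt "0 0 -0.58 0" --pt "0 0 -0.58 0" --pt "0 0 -0.58 0"

```text
t: 8.65
ee_pos: [0.5981, -0.2109, 0.2377]
eef_rot: [-0.001, 0.984, 0.177, -0.001]
force: [0.8, 1.2, -0.9]
finger_gap: 0.0
gripper_force: 0.0
```

```bash
python3 go.py tall
python3 - <<'E'
from cell import r
import cv2,numpy as np,pickle
s=r.camera("side")["img"];d=pickle.load(open("d0.pkl","rb"))["side"]["img"]
a=[cv2.resize(c[200:320,250:350,::-1],None,fx=3.9,fy=3.9,interpolation=cv2.INTER_CUBIC) for c in (d,s)]
cv2.imwrite("pics/after2.png",np.hstack(a))
E
```

```text
t 8.65 p [ 0.5981 -0.2109  0.2377] zaxis [-0.002  0.001 -1.   ] F [ 0.81  1.15 -0.94] gap 6.22229938308455e-05 togo(units) [ 0.87  -2.826  0.254]
```

View pics/after2.png

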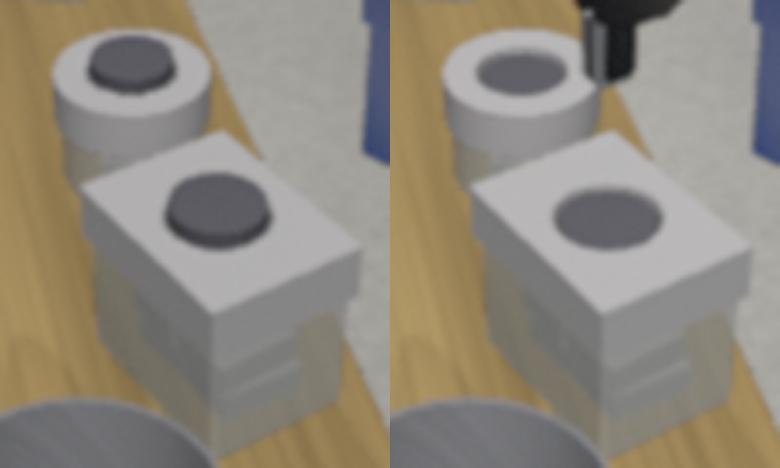

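The wide button at (607,218) is now slightly below its lid, and neither canister has moved. On to the tall one, a little higher.

Request:
send_rows --pt "0.09 -0.3 -0.1 0" --pt "0.18 -0.6 -0.1 0" --pt "0.29 -0.94 -0.1 0" --pt "0.29 -0.94 -0.1 0"

```text
t: 9.1
ee_pos: [0.5891, -0.0583, 0.2525]
eef_rot: [-0.002, 0.984, 0.18, -0.002]
force: [-0.2, -0.0, 0.3]
finger_gap: 0.002
gripper_force: 0.0
```

Request:
send_rows --pt "0.09 -0.3 0 0" --pt "0.18 -0.6 0 0" --pt "0.29 -0.94 0 0" --pt "0.29 -0.94 0 0"

```text
t: 9.5
ee_pos: [0.5809, 0.0886, 0.2522]
eef_rot: [-0.001, 0.984, 0.18, -0.002]
force: [0.0, -0.9, -0.6]
finger_gap: -0.002
gripper_force: 0.0
```

Request:
send_rows --pt "0.09 -0.3 0 0" --pt "0.18 -0.6 0 0" --pt "0.29 -0.94 0 0" --pt "0.29 -0.94 0 0" --pt "0.29 -0.94 0 0" --pt "0.29 -0.94 0 0"

```text
t: 10.1
ee_pos: [0.5767, 0.2222, 0.2532]
eef_rot: [-0.002, 0.983, 0.182, -0.002]
force: [-0.4, -0.5, -0.3]
finger_gap: 0.001
gripper_force: 0.0
```

```bash
python3 go.py tall
```

```text
t 10.1 p [0.5767 0.2222 0.2532] zaxis [-0.004  0.004 -1.   ] F [-0.42 -0.54 -0.29] gap 0.0005825457313336983 togo(units) [ 0.001 -0.068  0.355]
```

Request:
send_rows --pt "0 -0.06 0.05 0" --pt "0 -0.06 0.15 0" --pt "0 -0.06 0.2 0" --pt "0 -0.06 0.2 0" --pt "0 -0.06 0.2 0"

```text
t: 10.6
ee_pos: [0.5749, 0.228, 0.2243]
eef_rot: [-0.005, 0.983, 0.186, -0.001]
force: [-0.4, 1.1, -0.5]
finger_gap: -0.003
gripper_force: 0.0
```

```bash
python3 go.py tall
python3 - <<'E'
from cell import r
import cv2,numpy as np
a=cv2.resize(r.camera("side")["img"][100:210,200:310,::-1],None,fx=4,fy=4,interpolation=cv2.INTER_CUBIC)
cv2.imwrite("pics/near3.png",a)
E
```

```text
t 10.6 p [0.5749 0.228  0.2243] zaxis [-0.004  0.009 -1.   ] F [-0.42  1.14 -0.5 ] gap -0.002970204725653061 togo(units) [-0.002 -0.028  0.162]
```

View pics/near3.png

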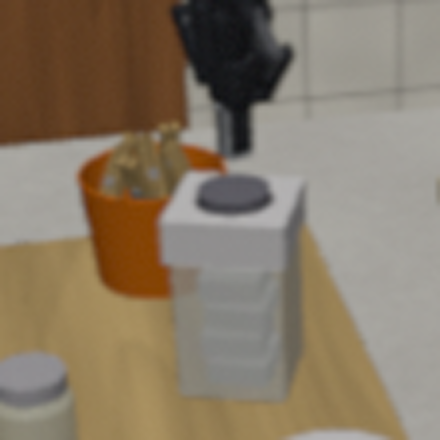

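The fingertip at (234,152) is above the middle of the tall button at (234,193). Pressing.

Request:
send_rows --pt "0 -0.02 0.05 0" --pt "0 -0.02 0.1 0" --pt "0 -0.02 0.125 0" --pt "0 -0.02 0.14 0" --pt "0 -0.02 0.15 0" --pt "0 -0.02 0.16 0" --pt "0 -0.02 0.17 0" --pt "0 -0.02 0.18 0" --pt "0 -0.02 0.19 0" --pt "0 -0.02 0.19 0"

```text
t: 11.65
ee_pos: [0.5743, 0.2304, 0.196]
eef_rot: [-0.005, 0.982, 0.188, -0.001]
force: [0.1, -0.2, 1.1]
finger_gap: 0.0
gripper_force: 0.7
```

Request:
send_rows --pt "0 0 0.01 0" --pt "0 0 0.02 0" --pt "0 0 0.03 0" --pt "0 0 0.04 0" --pt "0 0 0.05 0" --pt "0 0 0.055 0" --pt "0 0 0.055 0"

```text
t: 12.35
ee_pos: [0.5743, 0.2304, 0.1874]
eef_rot: [-0.005, 0.982, 0.188, -0.001]
force: [0.9, -0.0, 1.8]
finger_gap: -0.0
gripper_force: 0.5
```

Request:
send_rows --pt "0 0 0.006 0" --pt "0 0 0.01 0"

```text
t: 12.55
ee_pos: [0.5743, 0.2304, 0.1861]
eef_rot: [-0.005, 0.982, 0.188, -0.001]
force: [0.7, -1.1, 3.7]
finger_gap: 0.0
gripper_force: 1.8
```

Request:
send_rows --pt "0 0 -0.1 0" --pt "0 0 -0.3 0" --pt "0 0 -0.5 0" --pt "0 0 -0.5 0" --pt "0 0 -0.5 0"

```text
t: 13.05
ee_pos: [0.5745, 0.2299, 0.2613]
eef_rot: [-0.005, 0.982, 0.188, -0.001]
force: [0.6, -0.4, -1.1]
finger_gap: -0.0
gripper_force: 0.0
```

```bash
python3 go.py tall
python3 - <<'E'
from cell import r
import cv2,numpy as np
a=cv2.resize(r.camera("side")["img"][100:400,180:380,::-1],None,fx=2,fy=2,interpolation=cv2.INTER_CUBIC)
cv2.imwrite("pics/after3.png",a)
E
```

```text
t 13.05 p [0.5745 0.2299 0.2613] zaxis [-0.003  0.01  -1.   ] F [ 0.6  -0.36 -1.13] gap -0.0003987072717482311 togo(units) [-0.005 -0.012  0.409]
```

View pics/after3.png

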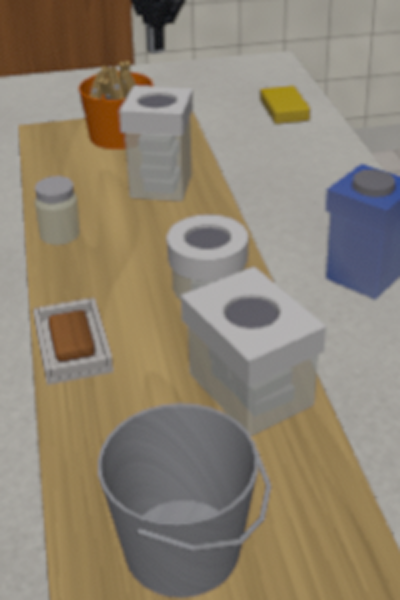

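All three buttons, at (157,100), (207,237) and (251,312), sit below their lids. Everything stands where it was and the arm is clear, so I'm handing in.

```bash
python3 -c "
from cell import r
print(r.job_done())"
```

```text
the job is handed in; nothing more can be done
None
```

I pressed the three buttons down in order (small, wide, tall); the last picture shows each below its lid with nothing visibly moved, and the job is handed in at about 13 s, though the hand-in returned no verdict.

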